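Take the stay from under a dry box's lid, catch the lid and lower it shut

TASK

The lid of the dry box is propped open on its hinged stay rod. Reaching under the front lip with the fingers, push the rod aside (to the robot's right) so that it drops down inside the front of the box, catch the falling lid on the back of the finger before it has come a third of the way down, and carry it down on the finger until it rests fully shut, without ever letting it drop or slam. Do not grip the lid or lift it higher than it stands, press hard on anything, or disturb the things standing round the box; finish clear of the box.

Things in the scene. Friction and masses are not known exactly. Their poses are not given: they have to be found in the camera images.
- dry_box: grey open-topped dry box (desiccator), 120 deep (x) x 220 wide (y) mm, rim 130 mm high, fixed to the bench, vials and a ring mould inside. Origin: centre of the underside, on the bench; the front is its -x side and faces roughly to the robot, +y is the robot's left, z up. Walls 4 mm thick, outer face of the front wall at x = -60 mm; a dial and a tray face on it stand out 7 mm at most.
- lid_axis (a point): middle of the lid's hinge axis, along the top of the box's rear wall: x = +64, y = 0, z = 136 mm in the box's frame. The axis runs along the box's y. Axes of this point turn with the lid.
- lid (a joint): lid angle, rad: 0 = shut flat on the rim, grows as the front edge rises; starts at about 0.66, propped. The lid is an aluminium frame 6 mm thick, 220 mm wide, with a clear window; 0.28 to 0.46 kg, 1.3 to 2.3 N at its front edge. Its hinge has a weak damper: with nothing under it, it falls shut in 0.3 to 0.45 s at up to 2.3 rad/s and slams.
- lip_mid (a point): middle of the lower front edge of the lid's pull lip, 150 mm from the hinge axis and 3 mm under its plane; x along the lid to the hinge, y along the edge to the left, z out of the upper face. The edge is straight, 220 mm long; shut, the lip overhangs the front wall by 26 mm with its underside 133 mm above the bench; at the start the edge is about 226 mm up.
- stay (a joint): angle of the stay rod, rad: 0 = lying in its clip inside the front wall, pointing to the box's -y (the robot's right); 1.571 = upright; starts at 1.628, leaning past upright on its stop, lid's weight on it, so it can go only to -y. Pushed to -y it lets the lid down a little, to 0.55 or so, then, some 0.4 to 0.6 past upright, slips out and falls into the clip by itself.
- stay_tip (a point): centre of the stay's rubber end (9 mm across), which bears on the lid's underside; at the start about 7 mm behind the lip's edge (level distance), 11 mm below it. The stay is an aluminium rod 8 mm thick, 98 mm from this end to its pivot, and swings in a plane parallel to the front wall. Up to 1.6 N sideways near the tip moves it.
- stay_pivot (a point): pivot of the stay on the inside of the front wall: x = -49.5, y = +5, z = 117 mm in the box's frame (13 mm below the rim).
- jar: white plastic jar with a green lid, 52 x 52 x 67 mm, loose, to the left of the box (bystander); origin at the centre of its underside
- vial: glass vial with a black cap, 27 x 27 x 56 mm, loose, to the left of the box and in front of it (bystander); origin at the centre of its underside
- tape: grey roll of tape, 72 x 72 x 19 mm, lying loose to the right of the box (bystander); origin at the centre of its underside
- weight: brass knob weight, 25 x 25 x 30 mm, loose, in front of the box's right end (bystander); origin at the centre of its underside

How it is judged:
By the outcome, as a careful person would: the job done as asked, in the order asked, and still so for the second after the job is handed in, with the robot touching nothing.
It also fails if it takes over 48 s, if anything falls off the work surface, if the arm or the gripper's body presses on something with over 40 N, if the wrist force passes 120 N, or if a joint passes its speed limit or range.

ROBOT

A 6-joint arm with a two-finger parallel gripper is mounted at the origin on a cart in front of the work surface, level with it; the furniture and walls round the work are solid. World frame = base frame: x ahead of the robot, y to its left, z up, the work surface at z = 0. Lengths are in m, angles in rad, forces in N, time in s.
With the tool pointing down it reaches from about 0.25 to 0.775 m from the base axis. Payload 4 kg.
Tool frame: the origin (TCP) lies midway between the tips of the shut fingers; the grasp point (between the pads) lies 19 mm behind it (robot.tcp_to_grasp is the distance from the TCP to the grasp point, in m); z points along the fingers, y is the line along which they close (so a half turn about z gives the same grasp; the last joint's range is limited). The gripper opens to 94 mm and grips with 3 to 60 N. Pads are 16 mm wide; open, the fingers measure 119 mm over their backs; the gripper's body (75 mm by 177 mm) begins 78 mm behind the grasp point.
Start: joints at [1.027, 0.087, 1.371, -0, 1.684, -0.103], TCP at [0.235, 0.497, 0.174] pointing down, gripper open.
Joint ranges: [-3.1, 3.1], [-0.76, 2.03], [0.27, 2.55], [-1.08, 4.22], [0.17, 2.65], [-2.57, 2.57]. Speed limits (rad/s): [2.79, 2.79, 3.14, 3.14, 3.14, 3.14].

INTERFACE

Orientations are given as [roll, pitch, yaw] about the fixed x, y, z axes, in that order (R = Rz(yaw) Ry(pitch) Rx(roll)).
In Python, from bench import robot, viewer gives the robot as it stands. The module is installed in compiled form; this text tells all that it offers.
- The arm moves only by the shell command python3 -m handwheel 'ROWS' [OPENING]. ROWS is JSON, a list of rows, each a list of 6 numbers: the shift along the tool's x, y, z in units of 0.2 m (1.0 is 0.2 m), then the turn, a rotation vector about the tool's x, y, z in units of 30 degrees (1.0 is 30 degrees). In form: [[x, y, z, wx, wy, wz], ...]. A call has 1 to 10 rows; each row is the pose to reach, as a shift and turn from the pose commanded when the call began, along the tool's axes at that moment; what a row does not reach only later rows make up. A row lasts 1/12 s, in which the tool goes at most 41.7 mm and 7.16 degrees, less where a joint would pass 70% of its speed; a pose out of reach is approached as far as the arm can. A call with a number of a shift or a turn outside -1 to 1 is refused whole. A call with a gripper value outside its range is refused whole. OPENING is the gripper's target within -1 to 1 (shut at 1, half-way at 0, fully open at -1), set as the call begins (- or left out, the last holds). The fingers move at their own pace and stop on an object; the grip force is fixed at half the most. Time passes only in rows, so rows that repeat a pose let the fingers close. It gives the time, the measured TCP pose, the force, the opening and the grip force at its end, in the units of the state.
- robot.get_obs(): the state, without advancing time (a new reading comes with each control period).
- viewer.snapshot(name): name is "scene" or "top" or "wrist"; returns the picture (480x640x3 uint8, red, green, blue); there is no depth.
- viewer.calibration(name): a dict with "fx", "fy", "cx", "cy" (pixels), "k1" (the pictures are not rectified: a ray, as slopes to the right and down, at radius r is drawn at 1 + k1 r^2 times it, then the intrinsics apply), "R" (3x3) and "t" (3): a world point X has camera coordinates R X + t. Camera axes: x right, y down, z forward; pixel columns grow to the right and rows downward; lengths in m; the calibration is good to about 2 mm. A picture is of the moment at which its call begins: read the wrist's pose just before it. calibration takes no time and is no camera call; for the wrist camera it gives the pose at the moment of the call.
- robot.close_job(): hands the job in; it is judged then, once.
The state is a dict: "time": time; "joint_positions": joint angles; "qvel": joint speeds; "joint_torque": joint torques, N m; "tool_pos": TCP position; "ee_rot": TCP orientation; "wrist_force": force on the tool from outside, world axes, zero at the start; "wrist_torque": the same for the moment, N m; "width": finger opening in m; "finger_force": force on a finger pad.
Only numpy, scipy, OpenCV 4.12 (cv2) and the standard library are available. Lean on these libraries where they do the work, as an engineer would, in place of code of your own. Each camera call takes 0.05 s, during which the arm holds its last target. There are 200 camera calls.

## Working session

There is one attempt and no reset: what is moved stays moved. The work goes in short steps, Python scripts to look and compute and a shell command to move; the robot and the scene stay as the last step left them, time stands still between calls to the robot, and variables do not carry over. Pictures are saved under pics/ and viewed, at most 10 in all, crops included, and the job is handed in when it is done.

```bash
mkdir -p pics; python3 - <<'E'
from bench import robot, viewer
import cv2,json
o=robot.get_obs();print({k:(o[k] if k in('time','tool_pos','ee_rot','wrist_force','width') else 0) for k in o})
for n in("scene","top"):
    im=viewer.snapshot(n);cv2.imwrite(f"pics/{n}0.png",im[:,:,::-1]);c=viewer.calibration(n);print(n,c)
E
```

```text
{'time': 0.0, 'joint_positions': 0, 'qvel': 0, 'joint_torque': 0, 'tool_pos': array([0.23437427, 0.49688577, 0.17302112]), 'ee_rot': array([-3.13941158e+00, -1.88852621e-04,  2.70080314e+00]), 'wrist_force': array([-0.22215996,  0.19530404, -0.83284691]), 'wrist_torque': 0, 'finger_force': 0, 'width': 0.09389475226305347}
scene {'fx': 591.042709595518, 'fy': 591.042709595518, 'cx': 325.51357692218915, 'cy': 242.64367018053213, 'k1': 0.0398449174271705, 'R': array([[-0.82618671, -0.56327101,  0.01188646],
       [-0.44305577,  0.63653736, -0.63128581],
       [ 0.34801882, -0.52682631, -0.77545918]]), 't': array([0.47190417, 0.36516974, 0.85298734])}
top {'fx': 522.5337905734851, 'fy': 522.5337905734851, 'cx': 308.58690852040877, 'cy': 233.0985440447166, 'k1': -0.08392906976415683, 'R': array([[-0.00539949, -0.99996664, -0.00612892],
       [-0.98040452,  0.00650061, -0.19688759],
       [ 0.19692086,  0.00494573, -0.98040691]]), 't': array([-0.03838979,  0.62154183,  0.8422652 ])}
```

View pics/scene0.png

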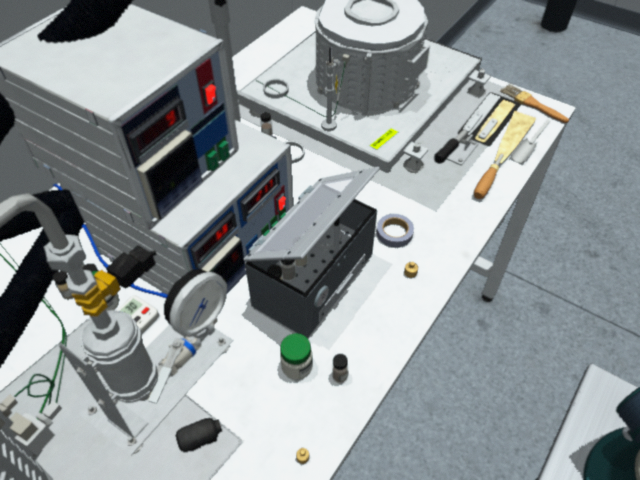

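View pics/top0.png

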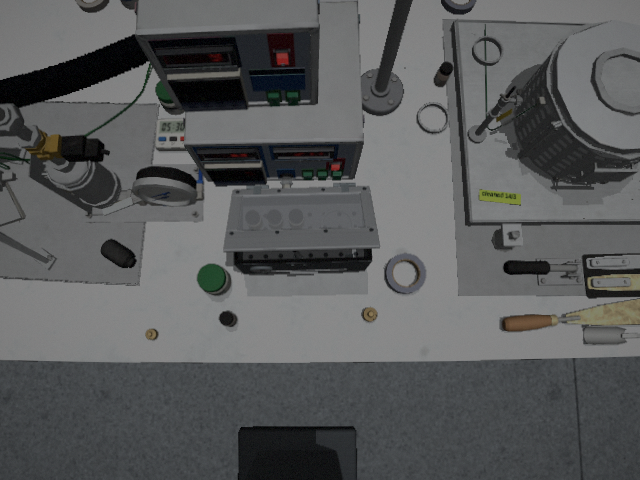

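The scene view shows the box with its lid open (x 247–378, y 168–330), the jar at (296,355), the vial at (340,367), the weight at (411,269) and the tape at (395,229). In the top view the lip edge runs from about (224,250) to (380,247). Next I'll zoom in.

```bash
cat > h.py <<'E'
import numpy as np,cv2
from bench import robot,viewer
def ray(c,u,v):
    K=np.array([[c['fx'],0,c['cx']],[0,c['fy'],c['cy']],[0,0,1]])
    p=cv2.undistortPoints(np.array([[[u,v]]],float),K,np.array([c['k1'],0,0,0.]))[0,0]
    R=np.array(c['R']);d=R.T@np.array([p[0],p[1],1]);return -R.T@np.array(c['t']),d/np.linalg.norm(d)
def onz(c,u,v,z):
    o,d=ray(c,u,v);return o+d*(z-o[2])/d[2]
def tri(a,b):
    (o,d),(p,e)=a,b;s=np.linalg.lstsq(np.c_[d,-e],p-o,rcond=None)[0];x,y=o+d*s[0],p+e*s[1];return (x+y)/2,np.linalg.norm(x-y)
def proj(c,X):
    K=np.array([[c['fx'],0,c['cx']],[0,c['fy'],c['cy']],[0,0,1]]);R=np.array(c['R'])
    return cv2.projectPoints(np.array(X,float).reshape(-1,1,3),cv2.Rodrigues(R)[0],np.array(c['t']),K,np.array([c['k1'],0,0,0.]))[0][:,0]
E
python3 - <<'E'
import cv2,numpy as np
a=cv2.imread('pics/scene0.png')[155:340,235:435];b=cv2.imread('pics/top0.png')[175:305,200:400]
a=cv2.convertScaleAbs(cv2.resize(a,None,fx=3,fy=3,interpolation=2),alpha=1.0)
b=cv2.convertScaleAbs(cv2.resize(b,None,fx=4,fy=4,interpolation=2),alpha=1.3)
cv2.imwrite('pics/a.png',a);cv2.imwrite('pics/b.png',b)
E
```

```text
(no output)
```

View pics/a.png

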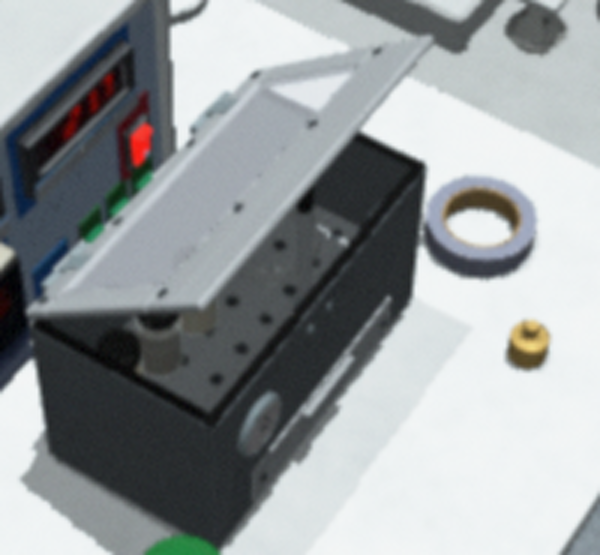

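View pics/b.png

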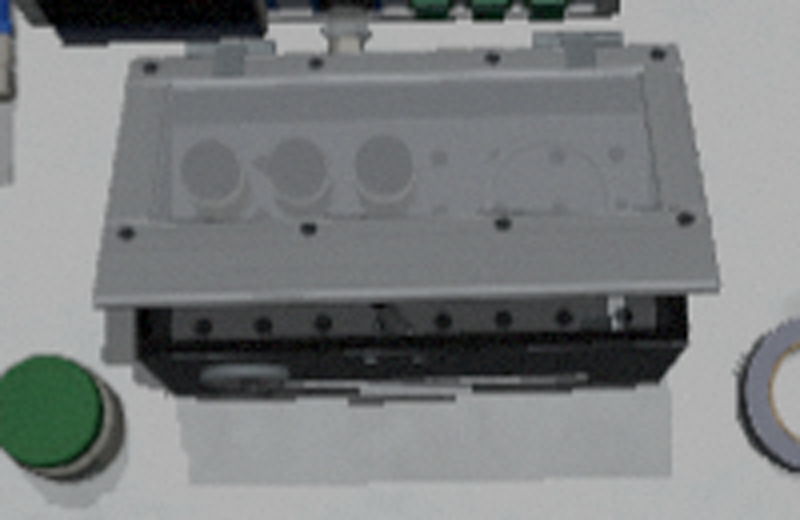

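```bash
python3 - <<'E'
from h import *
s=viewer.calibration('scene');t=viewer.calibration('top')
np.set_printoptions(precision=4,suppress=True)
P={}
for n,a,b in[('lipL',(302.7,256.3),(223.75,251.3)),('lipR',(379.3,167.7),(379.5,247.8)),('rimL',(304.3,295),(235,262.5)),('rimR',(376.3,210),(371.75,260.75))]:
    P[n],e=tri(ray(s,*a),ray(t,*b));print(n,P[n],e)
for n in('lip','rim'):
    d=P[n+'L']-P[n+'R'];print(n,np.linalg.norm(d),(P[n+'L']+P[n+'R'])/2,'yaw',np.arctan2(-d[0],d[1]))
print('rimz',onz(t,235,262.5,.13),onz(t,371.75,260.75,.13),onz(s,304.3,295,.13),onz(s,376.3,210,.13))
for n,u,v,z in[('jar',212,279,.067),('vial',228,319,.056),('tape',405,273,.019),('weight',370,314,.03)]:print(n,onz(t,u,v,z))
E
```

```text
lipL [0.5621 0.0755 0.2299] 0.0005600211675256621
lipR [ 0.5666 -0.1419  0.2279] 0.0005647380914476069
rimL [0.5612 0.0742 0.132 ] 0.001208610901899187
rimR [ 0.5629 -0.142   0.1296] 0.0010056167107337234
lip 0.2175308072403489 [ 0.5643 -0.0332  0.2289] yaw 0.02042425904261018
rim 0.21620652081421607 [ 0.562  -0.0339  0.1308] yaw 0.007897644405869285
rimz [0.5609 0.0743 0.13  ] [ 0.5623 -0.1421  0.13  ] [0.5626 0.0733 0.13  ] [ 0.5632 -0.1415  0.13  ]
jar [0.5418 0.1222 0.067 ]
vial [0.4749 0.0952 0.056 ]
tape [ 0.5559 -0.2141  0.019 ]
weight [ 0.4832 -0.1482  0.03  ]
```

The zoomed views show the lip corners at (203,304)/(433,38) in the scene crop and (95,306)/(718,291) in the top crop. The rod is visible upright near (300,230) in the scene crop. The triangulated heights (lip about 0.229, rim 0.131) match the text. Box origin is about (0.621, -0.033), yaw about 0.015.

Plan: shut the fingers and pitch the tool 35° below horizontal, pointing forward, with the tool y axis up.

```bash
cat >> h.py <<'E'
from scipy.spatial.transform import Rotation as Ro
np.set_printoptions(precision=3,suppress=True)
B=np.array([.621,-.033,0]);YAW=.015;RB=Ro.from_euler('z',YAW)
def tgt(box_mm,pitch):  # pitch deg below horizontal
    a=np.radians(pitch);s,c=np.sin(a),np.cos(a)
    return B+RB.apply(np.array(box_mm)/1000),RB*Ro.from_matrix(np.c_[[0,1,0],[s,0,c],[c,0,-s]])
def delta(box_mm,pitch):
    o=robot.get_obs();R=Ro.from_euler('xyz',o['ee_rot']);p,Rt=tgt(box_mm,pitch)
    print('t',o['time'],'box',RB.inv().apply(o['tool_pos']-B)*1000,'F',o['wrist_force'],'w',o['width'])
    print('shift',R.inv().apply(p-o['tool_pos'])/.2,'turn',np.degrees((R.inv()*Rt).as_rotvec())/30)
E
python3 - <<'E'
from h import *
delta((-160,34,270),90)
E
```

```text
t 0.1 box [-378.637  535.703  173.141] F [-0.074 -0.566 -0.146] w 0.09360229007043527
shift [-2.086 -1.772 -0.481] turn [-0.004  0.002  2.129]
```

```bash
python3 -m handwheel '[[-0.4,-0.3,-0.48,0,0,0.3],[-0.9,-0.75,-0.48,0,0,1],[-0.9,-0.75,-0.48,0,0,1],[-0.9,-0.75,-0.48,0,0,1],[-0.9,-0.75,-0.48,0,0,1],[-0.9,-0.75,-0.48,0,0,1],[-0.9,-0.75,-0.48,0,0,1],[-0.9,-0.75,-0.48,0,0,1]]' 1; python3 -c "
from h import *
delta((-160,34,270),60)"
```

```text
time: 0.77
tool_pos: [0.3347, 0.2836, 0.2713]
ee_rot: [3.139, 0.0, 2.173]
wrist_force: [0.2, 1.2, -0.3]
width: 0.0444
finger_force: 0.0
t 0.7667 box [-281.545  320.823  271.254] F [ 0.15   1.216 -0.288] w 0.04439442428070464
shift [-1.531 -0.288  0.006] turn [-0.966 -0.295  1.094]
```

```bash
python3 -m handwheel '[[-1,-0.18,0,0,0,1],[-1,-0.18,0,0,0,1],[-1,-0.18,0,0,0,1],[-1,-0.18,0,0,0,1],[-1,-0.18,0,0,0,1],[-1,-0.18,0,0,0,1],[-1,-0.18,0,0,0,1]]' 1; python3 -c "
from h import *
delta((-160,34,270),62)"
```

```text
time: 1.35
tool_pos: [0.4179, 0.1001, 0.2685]
ee_rot: [-3.138, -0.001, 1.652]
wrist_force: [-0.5, 0.2, -0.7]
width: 0.0011
finger_force: 0.0
t 1.35 box [-201.095  136.174  268.534] F [-0.466  0.229 -0.668] w 0.001099292370035249
shift [-0.523  0.171 -0.008] turn [-0.939 -0.033  0.123]
```

```bash
python3 -m handwheel '[[-0.2,0.05,0,-0.24,-0.01,0.04],[-0.4,0.1,0,-0.48,-0.02,0.08],[-0.52,0.17,0,-0.72,-0.03,0.12],[-0.52,0.17,0,-0.94,-0.03,0.12],[-0.52,0.17,0,-0.94,-0.03,0.12],[-0.52,0.17,0,-0.94,-0.03,0.12]]' 1; python3 -c "
from h import *
delta((-130,34,220),35)"
```

```text
time: 1.85
tool_pos: [0.4583, 0.0014, 0.2686]
ee_rot: [2.651, -0.002, 1.592]
wrist_force: [0.1, 1.1, 0.0]
width: 0.0008
finger_force: 0.0
t 1.85 box [-162.126   36.864  268.571] F [0.131 1.115 0.042] w 0.000793066011857118
shift [-0.016  0.027  0.29 ] turn [-0.897 -0.01   0.007]
```

```bash
python3 -m handwheel '[[0,0,0.07,-0.22,0,0],[0,0,0.14,-0.45,0,0],[-0.01,0.01,0.21,-0.67,0,0],[-0.01,0.03,0.29,-0.9,-0.01,0],[-0.01,0.03,0.29,-0.9,-0.01,0],[-0.01,0.03,0.29,-0.9,-0.01,0],[-0.01,0.03,0.29,-0.9,-0.01,0]]' 1; python3 -c "
from h import *
delta((-120,34,176),35)
im=viewer.snapshot('wrist');cv2.imwrite('pics/w1.png',im[:,:,::-1])"
```

```text
time: 2.43
tool_pos: [0.5208, -0.0019, 0.2242]
ee_rot: [2.188, 0.004, 1.59]
wrist_force: [0.6, -0.2, 1.0]
width: 0.0004
finger_force: 0.0
t 2.4333 box [-99.753  32.605 224.242] F [ 0.57  -0.201  1.   ] w 0.00038399239284881955
shift [ 0.008 -0.255  0.057] turn [-0.013 -0.003  0.01 ]
```

View pics/w1.png

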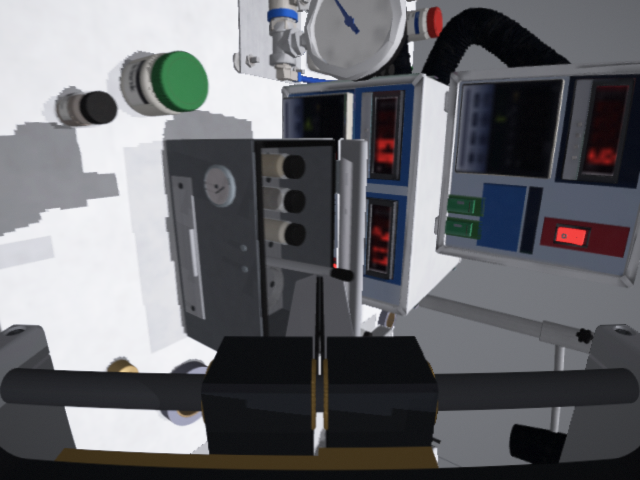

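The wrist view (up is to the image's right) shows the stay rod from (270,265) to its rubber end at (342,273), under the lip at x of about 340–362. I'll check these against the expected rod plane.

```bash
python3 -c "
from h import *
c=viewer.calibration('wrist')
for u,v in((342,273),(275,266),(340,145),(168,141),(258,141)):
    o,d=ray(c,u,v);o=RB.inv().apply(o-B)*1e3;d=RB.inv().apply(d)
    print(u,v,[ (x,(o+d*(x-o[0])/d[0])[1:]) for x in(-49.5,-56,-60)])
print(o,'tips px',proj(c,[robot.get_obs()['tool_pos']]))
"
```

```text
342 273 [(-49.5, array([ 11.065, 212.899])), (-56, array([ 13.986, 216.831])), (-60, array([ 15.783, 219.25 ]))]
275 266 [(-49.5, array([  2.013, 144.168])), (-56, array([  5.197, 150.107])), (-60, array([  7.157, 153.762]))]
340 145 [(-49.5, array([106.072, 208.752])), (-56, array([106.218, 212.805])), (-60, array([106.308, 215.299]))]
168 141 [(-49.5, array([107.824,  -0.441])), (-56, array([107.919,   9.721])), (-60, array([107.977,  15.975]))]
258 141 [(-49.5, array([108.143, 129.079])), (-56, array([108.228, 135.459])), (-60, array([108.281, 139.385]))]
[-272.072  111.065  347.538] tips px [[319.461 269.296]]
```

The tip measures y=11, z=213 against 10.6 and 215 expected, so the frame is good to about 2 mm. Next I'll zoom on the fingertip shape.

```bash
python3 -c "
import cv2
a=cv2.imread('pics/w1.png')[250:350,250:390];cv2.imwrite('pics/w1c.png',cv2.convertScaleAbs(cv2.resize(a,None,fx=5,fy=5,interpolation=2),alpha=1.5,beta=20))
from h import *
o=robot.get_obs();R=Ro.from_euler('xyz',o['ee_rot']);c=viewer.calibration('wrist')
print((proj(c,[o['tool_pos']+R.apply([.008*s,y,z]) for s in(1,) for z in(0,-.019,-.04) for y in(-.0125,0,.0125)])-[250,250])*5)"
```

```text
[[245.57   35.352]
 [347.303  35.33 ]
 [449.029  35.274]
 [236.704  89.123]
 [347.521  89.112]
 [458.329  89.034]
 [224.883 160.912]
 [347.812 160.921]
 [470.729 160.806]]
```

View pics/w1c.png

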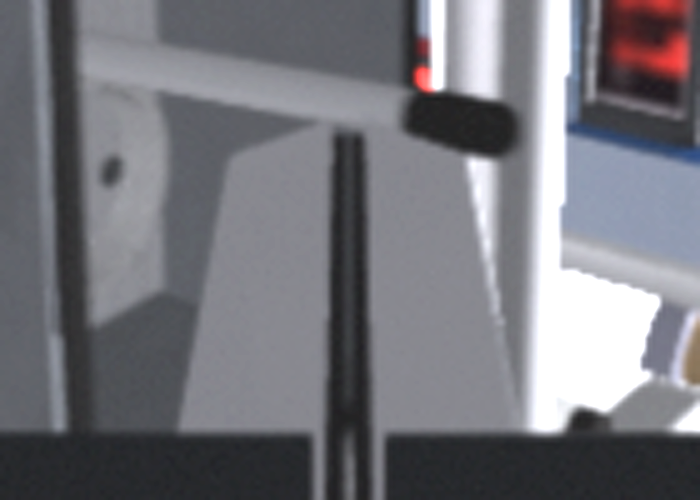

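Fingertips look about ±12 mm thick with a chamfered end, so I'll insert 10 mm deeper for margin.

```bash
python3 -c "
from h import *
delta((-110,34,168),35);delta((-33,34,168),35)"
```

```text
t 2.4833 box [-99.166  32.125 226.566] F [ 0.756 -0.129  0.629] w 0.00029139692942059883
shift [ 0.011 -0.27   0.124] turn [-0.006 -0.001  0.012]
t 2.4833 box [-99.166  32.125 226.566] F [ 0.756 -0.129  0.629] w 0.00029139692942059883
shift [ 0.01  -0.049  0.439] turn [-0.006 -0.001  0.012]
```

```bash
python3 -m handwheel '[[0.01,-0.12,0.05,0,0,0.01],[0.01,-0.27,0.12,0,0,0.01],[0.01,-0.27,0.12,0,0,0.01],[0.01,-0.22,0.2,0,0,0.01],[0.01,-0.16,0.28,0,0,0.01],[0.01,-0.1,0.36,0,0,0.01],[0.01,-0.05,0.44,0,0,0.01],[0.01,-0.05,0.44,0,0,0.01],[0.01,-0.05,0.44,0,0,0.01]]' 1; python3 -c "
from h import *
delta((-33,34,168),35)"
```

```text
time: 3.23
tool_pos: [0.5878, -0.0, 0.1657]
ee_rot: [2.186, -0.0, 1.585]
wrist_force: [-1.2, 0.2, 1.0]
width: 0.0005
finger_force: 0.0
t 3.2333 box [-32.701  33.474 165.681] F [-1.176  0.227  1.009] w 0.0004993835619270841
shift [ 0.003  0.009 -0.008] turn [-0.008  0.    -0.001]
```

```bash
python3 -m handwheel '[[-0.02,0.01,-0.01,0,0,0],[-0.04,0.01,-0.01,0,0,0],[-0.06,0.01,-0.01,0,0,0],[-0.075,0.01,-0.01,0,0,0],[-0.09,0.01,-0.01,0,0,0],[-0.105,0.01,-0.01,0,0,0],[-0.12,0.01,-0.01,0,0,0],[-0.135,0.01,-0.01,0,0,0],[-0.15,0.01,-0.01,0,0,0],[-0.15,0.01,-0.01,0,0,0]]' 1; python3 -c "
from h import *
delta((-33,-30,168),35)
im=viewer.snapshot('wrist');cv2.imwrite('pics/w2.png',im[:,:,::-1])"
```

```text
time: 4.07
tool_pos: [0.5847, -0.0307, 0.1629]
ee_rot: [2.191, -0.001, 1.583]
wrist_force: [-0.5, -0.5, 1.4]
width: 0.0001
finger_force: 0.0
t 4.0667 box [-36.231   2.802 162.925] F [-0.494 -0.51   1.448] w 0.00011020729090841538
shift [-0.164  0.03  -0.001] turn [-0.017  0.003 -0.005]
```

View pics/w2.png

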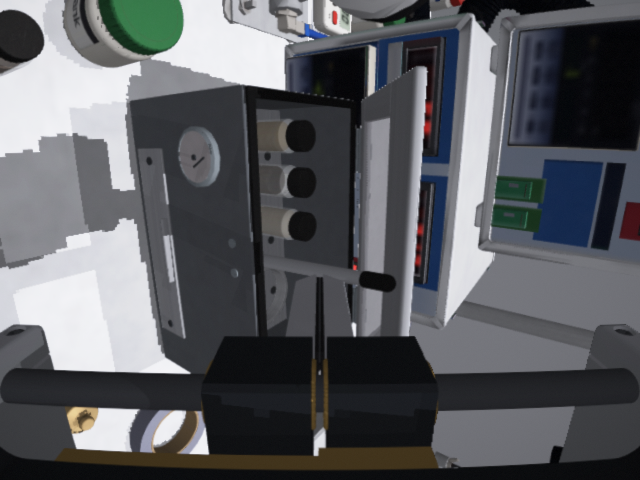

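```bash
python3 -c "
from h import *
c=viewer.calibration('wrist')
for u,v in((385,283),(365,277),(280,262)):
    o,d=ray(c,u,v);o=RB.inv().apply(o-B)*1e3;d=RB.inv().apply(d)
    print(u,v,(o+d*(-49.5-o[0])/d[0])[1:])
delta((-33,-10,170),35)
"
```

```text
385 283 [ 10.54  213.287]
365 277 [ 11.18  201.715]
280 262 [  7.483 142.217]
t 4.1167 box [-36.261   3.038 162.849] F [-0.261 -0.08   0.093] w 0.0005935135007549668
shift [-0.065  0.039 -0.007] turn [-0.018  0.002 -0.005]
```

The rod has not moved (tip still at y≈10.5, z≈213). The wrist views show the real finger ends about 30 mm short of the reported TCP, so the finger passed in front of the rod. I'll go back left and insert about 30 mm deeper.

```bash
python3 -c "
from h import *
delta((-36,35,163),35);delta((-10,35,153),35)
"
```

```text
t 4.1167 box [-36.261   3.038 162.849] F [-0.261 -0.08   0.093] w 0.0005935135007549668
shift [0.16  0.001 0.   ] turn [-0.018  0.002 -0.005]
t 4.1167 box [-36.261   3.038 162.849] F [-0.261 -0.08   0.093] w 0.0005935135007549668
shift [0.16  0.036 0.135] turn [-0.018  0.002 -0.005]
```

```bash
python3 -m handwheel '[[0.08,0,-0.04,0,0,0],[0.16,0,-0.04,0,0,0],[0.16,0,-0.04,0,0,0],[0.16,0.01,0.03,-0.02,0,0],[0.16,0.03,0.09,-0.02,0,0],[0.16,0.04,0.14,-0.02,0,0],[0.16,0.04,0.14,-0.02,0,0],[0.16,0.04,0.14,-0.02,0,0]]' 1; python3 -c "
from h import *
delta((-10,10,153),35)
im=viewer.snapshot('wrist');cv2.imwrite('pics/w3.png',im[:,:,::-1])"
```

```text
time: 4.78
tool_pos: [0.6116, 0.0022, 0.1523]
ee_rot: [2.182, -0.001, 1.584]
wrist_force: [0.5, 0.1, 0.6]
width: -0.0001
finger_force: 0.0
t 4.7833 box [ -8.892  35.322 152.282] F [0.53  0.141 0.564] w -0.00013394711957802547
shift [-0.127  0.    -0.007] turn [-0.001  0.001 -0.004]
```

View pics/w3.png

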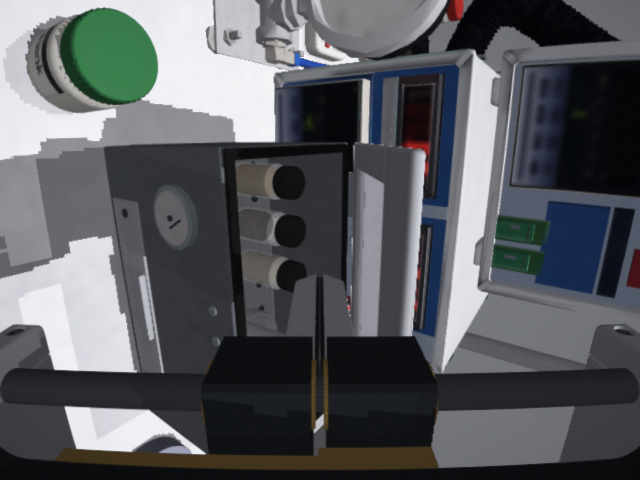

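The finger now occludes the rod, so it stands left of it with its tip inside. I'll push right slowly.

```bash
python3 -m handwheel '[[-0.02,0,0,0,0,0],[-0.04,0,0,0,0,0],[-0.06,0,0,0,0,0],[-0.07,0.005,0,0,0,0],[-0.08,0.005,0,0,0,0],[-0.09,0.005,0,0,0,0],[-0.1,0.005,0,0,0,0],[-0.11,0.005,0,0,0,0],[-0.12,0.005,0,0,0,0],[-0.13,0.005,0,0,0,0]]' 1; python3 -c "
from h import *
delta((-10,-10,153),35);print(robot.get_obs()['wrist_torque'])"
```

```text
time: 5.67
tool_pos: [0.6126, -0.0238, 0.154]
ee_rot: [2.18, -0.001, 1.584]
wrist_force: [-1.7, 1.5, -0.1]
width: 0.0004
finger_force: 0.8
t 5.6667 box [ -8.256   9.364 153.957] F [-1.697  1.499 -0.116] w 0.0003566043248147121
shift [-0.097 -0.009 -0.004] turn [ 0.003  0.001 -0.004]
[0.173 0.544 0.27 ]
```

```bash
python3 -m handwheel '[[-0.01,0,0,0,0,0],[-0.02,0,0,0,0,0],[-0.03,0,0,0,0,0],[-0.04,0,0,0,0,0],[-0.05,0,0,0,0,0],[-0.06,0,0,0,0,0],[-0.07,0,0,0,0,0],[-0.08,0,0,0,0,0],[-0.09,0,0,0,0,0],[-0.1,0,0,0,0,0]]' 1; python3 -c "
from h import *
delta((-10,-20,153),35);print(robot.get_obs()['wrist_torque'])
im=viewer.snapshot('wrist');cv2.imwrite('pics/w4.png',im[:,:,::-1])"
```

```text
time: 6.5
tool_pos: [0.613, -0.0441, 0.1543]
ee_rot: [2.18, -0.001, 1.584]
wrist_force: [0.4, 1.2, 0.5]
width: 0.0006
finger_force: 0.2
t 6.5 box [ -8.123 -11.002 154.313] F [0.386 1.222 0.505] w 0.0006183521525114345
shift [-0.045 -0.011 -0.004] turn [ 0.004  0.002 -0.004]
[0.005 0.377 0.073]
```

View pics/w4.png

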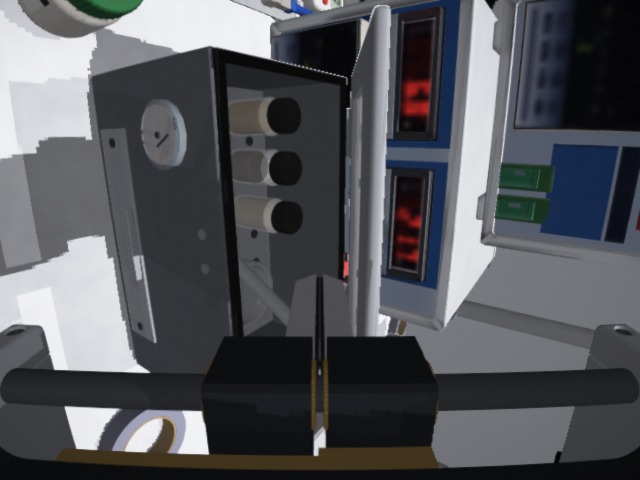

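The rod now leans right, visible at (260,290) behind the finger, and the lid has come down slightly. I'll continue in small steps and watch for the load landing.

```bash
python3 -m handwheel '[[-0.01,0,0,0,0,0],[-0.02,0,0,0,0,0],[-0.03,0,0,0,0,0],[-0.04,0,0,0,0,0],[-0.05,0,0,0,0,0],[-0.05,0,0,0,0,0]]' 1; python3 -c "
from h import *
delta((-10,-25,153),35);print(robot.get_obs()['wrist_torque'])"
```

```text
time: 7.05
tool_pos: [0.6124, -0.0536, 0.1527]
ee_rot: [2.182, -0.002, 1.584]
wrist_force: [-2.2, 0.6, -1.2]
width: 0.0007
finger_force: 1.1
t 7.05 box [ -8.871 -20.453 152.736] F [-2.162  0.576 -1.228] w 0.0007424561955564285
shift [-0.023 -0.002 -0.005] turn [-0.001  0.    -0.005]
[-0.014  0.704  0.251]
```

```bash
python3 -c "
from h import *
im=viewer.snapshot('wrist')[:,:,::-1];cv2.imwrite('pics/w5.png',im);a=cv2.imread('pics/w4.png')
for n,x in(('w4',a),('w5',im)):
    g=cv2.cvtColor(np.ascontiguousarray(x),6)
    print(n,'r285',g[285,236:290:4]);print('r305',g[305,236:290:4]);print('lid r200',g[200,330:410:4])
o=robot.get_obs();print(o['wrist_force'],o['finger_force'])"
```

```text
w4 r285 [11 72 82 85 93 92 88 82 89 79 52 53 50 51]
r305 [10 15 80 82 81 88 88 89 87 94 92 90 81 54]
lid r200 [ 50  50  43  10  92  84  97 136  65  63  90 148 175 204  93  38  85  11
  13  12]
w5 r285 [10  9 77 83 83 84 82 93 92 87 52 52 52 52]
r305 [13 10 43 79 80 83 85 84 81 84 53 52 52 54]
lid r200 [ 50  51  50  17  17  94  76 132 167 198  66  41  77  85  88  98  33  32
  38  51]
[-0.929  1.057 -2.273] 1.049379278701963
```

```bash
python3 -c "
from h import *
s=viewer.snapshot('scene')[:,:,::-1][150:340,240:420]
w=cv2.imread('pics/w5.png')[0:400,200:460]
out=np.hstack([cv2.resize(w,(390,600)),cv2.resize(np.ascontiguousarray(s),(400,422))[:600] if 0 else cv2.copyMakeBorder(cv2.resize(np.ascontiguousarray(s),(410,433)),0,167,0,0,0)])
cv2.imwrite('pics/m.png',out)"
```

```text
(no output)
```

View pics/m.png

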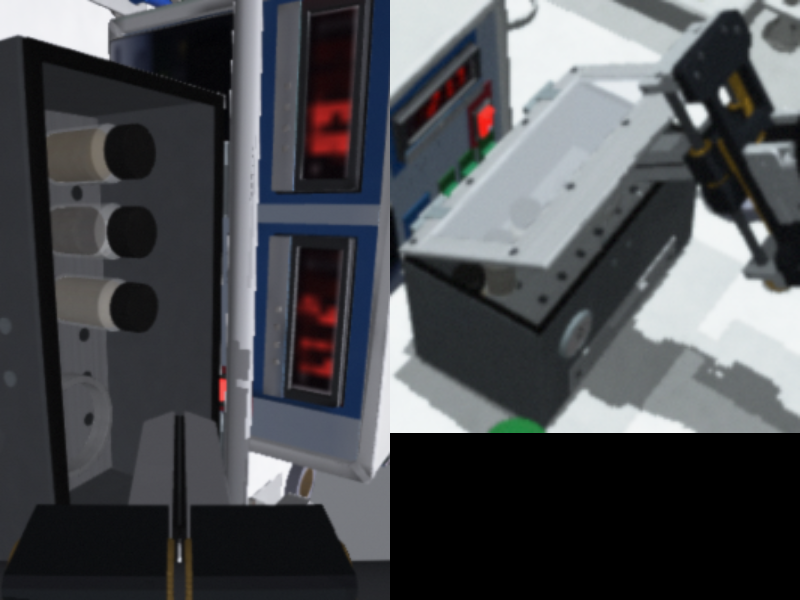

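Rod is gone from the wrist view, so it has dropped inside the front. The lid now rests edge-on upon the finger back at about m.png (240,440), matching Fz≈-2.3 N, and stands at about 0.52 rad by the finger height. Next I'll confirm the angle, then slide the finger back along its own axis so the tip clears the front wall.

```bash
python3 -c "
from h import *
c=viewer.calibration('scene');o,d=ray(c,308,267.6);o=RB.inv().apply(o-B)*1e3;d=RB.inv().apply(d)
print('lipL',o+d*(110-o[1])/d[1])"
python3 -m handwheel '[[0,0,-0.02,0,0,0],[0,0,-0.04,0,0,0],[0,-0.002,-0.06,0,0,0],[0,-0.003,-0.08,0,0,0],[0,-0.004,-0.1,0,0,0],[0,-0.005,-0.12,0,0,0],[0,-0.005,-0.14,0,0,0],[0,-0.005,-0.15,0,0,0],[0,-0.005,-0.15,0,0,0]]' 1; python3 -c "
from h import *
delta((-51.5,-20,94),35)"
```

```text
lipL [-66.76  110.    210.951]
time: 7.9
tool_pos: [0.5877, -0.0542, 0.1711]
ee_rot: [2.179, -0.001, 1.584]
wrist_force: [-2.9, -0.3, -0.6]
width: 0.0005
finger_force: 1.1
t 7.9 box [-33.607 -20.692 171.116] F [-2.866 -0.278 -0.57 ] w 0.0004717250067667948
shift [ 0.003 -0.368  0.147] turn [ 0.005  0.002 -0.003]
```

```bash
python3 -m handwheel '[[0,-0.015,0.006,0,0,0],[0,-0.035,0.014,0,0,0],[0,-0.055,0.022,0,0,0],[0,-0.075,0.03,0,0,0],[0,-0.095,0.038,0,0,0],[0,-0.115,0.046,0,0,0],[0,-0.135,0.054,0,0,0],[0,-0.155,0.062,0,0,0],[0,-0.175,0.07,0,0,0],[0,-0.19,0.072,0,0,0]]' 1; python3 -c "
from h import *
delta((-51.5,-20,94),35)"
```

```text
time: 8.73
tool_pos: [0.5777, -0.054, 0.13]
ee_rot: [2.181, -0.002, 1.584]
wrist_force: [-1.0, 0.3, -2.1]
width: 0.0009
finger_force: 0.8
t 8.7333 box [-43.648 -20.392 129.988] F [-0.983  0.27  -2.125] w 0.000914182102930505
shift [ 0.002 -0.17   0.071] turn [ 0.001  0.001 -0.005]
```

```bash
python3 -m handwheel '[[0,-0.018,0.007,0,0,0],[0,-0.035,0.014,0,0,0],[0,-0.052,0.021,0,0,0],[0,-0.069,0.028,0,0,0],[0,-0.086,0.034,0,0,0],[0,-0.1,0.04,0,0,0],[0,-0.112,0.045,0,0,0],[0,-0.122,0.05,0,0,0],[0,-0.13,0.053,0,0,0],[0,-0.13,0.053,0,0,0]]' 1; python3 -c "
from h import *
delta((-51.5,-20,94),35);c=viewer.calibration('scene');im=viewer.snapshot('scene')[:,:,::-1];cv2.imwrite('pics/s2.png',im)"
```

```text
time: 9.57
tool_pos: [0.5715, -0.0542, 0.1029]
ee_rot: [2.181, -0.001, 1.584]
wrist_force: [0.7, 0.1, -2.4]
width: 0.0005
finger_force: 1.1
t 9.5667 box [-49.822 -20.443 102.949] F [ 0.668  0.096 -2.403] w 0.0005054049638367922
shift [ 0.002 -0.041  0.019] turn [ 0.002  0.001 -0.004]
```

```bash
python3 -m handwheel '[[0,-0.006,0.002,0,0,0],[0,-0.013,0.004,0,0,0],[0,-0.02,0.006,0,0,0],[0,-0.026,0.008,0,0,0],[0,-0.032,0.01,0,0,0],[0,-0.038,0.012,0,0,0],[0,-0.043,0.013,0,0,0],[0,-0.047,0.014,0,0,0],[0,-0.047,0.014,0,0,0]]' 1; python3 -c "
from h import *
delta((-53,-20,88),35)"
```

```text
time: 10.37
tool_pos: [0.5687, -0.0542, 0.0942]
ee_rot: [2.18, -0.001, 1.584]
wrist_force: [-0.7, -0.3, -2.4]
width: 0.0003
finger_force: 0.9
t 10.3667 box [-52.649 -20.417  94.246] F [-0.669 -0.254 -2.374] w 0.0003408632707394911
shift [ 0.002 -0.027  0.016] turn [ 0.003  0.001 -0.004]
```

```bash
python3 -m handwheel '[[0,-0.004,0.002,0,0,0],[0,-0.008,0.004,0,0,0],[0,-0.012,0.006,0,0,0],[0,-0.016,0.008,0,0,0],[0,-0.02,0.011,0,0,0],[0,-0.024,0.013,0,0,0],[0,-0.027,0.015,0,0,0],[0,-0.027,0.015,0,0,0]]' 1; python3 -c "
from h import *
delta((-53,-20,84),35);im=viewer.snapshot('scene')[:,:,::-1];cv2.imwrite('pics/s3.png',im)"
```

```text
time: 11.03
tool_pos: [0.5679, -0.0542, 0.0879]
ee_rot: [2.18, -0.001, 1.584]
wrist_force: [-0.3, 1.2, 0.0]
width: 0.0008
finger_force: 0.0
t 11.0333 box [-53.366 -20.388  87.863] F [-0.329  1.221  0.009] w 0.0008142391908514488
shift [ 0.002 -0.015  0.013] turn [ 0.002  0.001 -0.004]
```

Unloaded (finger force 0), so the lid is on its rim. I'll drop a little more, then back out.

```bash
python3 -m handwheel '[[0,-0.01,0.007,0,0,0],[0,-0.02,0.014,0,0,0],[0,-0.04,-0.02,0,0,0],[0,-0.08,-0.08,0,0,0],[0,-0.13,-0.15,0,0,0],[0,-0.19,-0.23,0,0,0],[0,-0.25,-0.32,0,0,0],[0,-0.25,-0.32,0,0,0],[0,-0.25,-0.32,0,0,0]]' 1; python3 -c "
from h import *
delta((-160,-20,200),35);im=viewer.snapshot('scene')[:,:,::-1]
im=np.ascontiguousarray(im);cv2.imwrite('pics/s4.png',im)
c=viewer.calibration('scene');w=lambda p:B+RB.apply(np.array(p)/1000.)
pts=proj(c,[w((-86,110,133)),w((-86,110,139)),w((-60,110,130)),w((-86,-110,139))]);print(pts)
g=cv2.cvtColor(im,6);u,v=pts[1].round().astype(int);print(u,v);print(g[v-14:v+18:2,u-16:u+17:3])"
```

```text
time: 11.83
tool_pos: [0.487, -0.0563, 0.0846]
ee_rot: [2.178, 0.0, 1.582]
wrist_force: [0.2, 0.7, 0.2]
width: 0.0004
finger_force: 0.0
t 11.8333 box [-134.322  -21.289   84.581] F [0.159 0.741 0.16 ] w 0.00036186827848504037
shift [ 0.006  0.401 -0.435] turn [ 0.008  0.007 -0.004]
[[319.038 304.102]
 [319.052 301.907]
 [304.946 297.228]
 [390.899 212.025]]
319 302
[[130 133 211 211 217 216 213 214 213 199  68]
 [181 186 210 215 215 212 214 214 212 140  42]
 [203 212 213 217 214 214 215 213 197  65  49]
 [125 195 218 217 214 215 213 210 136  41  70]
 [ 47 108 189 213 214 216 214 193  61  50  71]
 [ 45  45  89 179 214 215 212 131  43  71  72]
 [ 44  42  44  76 164 210 191  70  54  70  70]
 [ 41  41  38  40  78 141 122  44  69  70  72]
 [ 44  42  41  39  63  75  61  55  69  70  78]
 [ 43  42  38  39  51  58  42  70  67  73 100]
 [ 41  43  40  40  38  42  56  72  66  82 108]
 [ 41  45  39  42  39  41  72  67  70 100 111]
 [ 42  44  41  39  40  49  69  67  80 111 109]
 [ 43  44  42  41  40  51  58  65 102 110 110]
 [ 40  45  39  43  41  52  65  85 111 111 110]
 [ 42  46  38  41  40  50  71 102 110 111 112]]
```

Lid corner appears at (318,302), exactly where the shut lid predicts (319,302). I'll back off further, compare the bystanders, and close.

```bash
python3 -m handwheel '[[0,0.05,-0.2,0,0,0],[0,0.2,-0.4,0,0,0],[0,0.33,-0.5,0,0,0],[0,0.33,-0.5,0,0,0],[0,0.33,-0.5,0,0,0],[0,0.33,-0.5,0,0,0],[0,0.33,-0.5,0,0,0],[0,0.33,-0.5,0,0,0]]' 1; python3 -c "
from h import *
im=np.ascontiguousarray(viewer.snapshot('top')[:,:,::-1]);cv2.imwrite('pics/t5.png',im);a=cv2.imread('pics/top0.png')
for n,(u,v) in dict(jar=(212,279),vial=(228,319),tape=(405,273),weight=(370,314)).items():
    f=lambda x:cv2.GaussianBlur(x,(3,3),0)[v-22:v+23,u-22:u+23].astype(int)
    print(n,(abs(f(im)-f(a)).max(2)>40).mean())
im=np.ascontiguousarray(viewer.snapshot('scene')[:,:,::-1]);b=cv2.imread('pics/s4.png');print((abs(im[270:320,260:325].astype(int)-b[270:320,260:325]).max(2)>40).sum())
delta((-180,-20,200),35);print(robot.get_obs()['qvel'])"
```

```text
time: 12.55
tool_pos: [0.4928, -0.0795, 0.1844]
ee_rot: [2.199, -0.014, 1.6]
wrist_force: [1.2, 0.3, 0.1]
width: 0.0004
finger_force: 0.0
jar 0.0345679012345679
vial 0.0
tape 0.0
weight 0.0
0
t 12.65 box [-129.098  -44.504  184.348] F [-0.05  -0.398  0.002] w 0.0003281806495670211
shift [ 0.127 -0.087 -0.25 ] turn [-0.032 -0.037 -0.007]
[-0.002 -0.006 -0.001  0.     0.002  0.001]
```

```bash
python3 -c "
from bench import robot
print(robot.close_job())"
```

```text
the job is handed in; nothing more can be done
None
```

The job is handed in at about 12.7 s of the 48 s: the rod was pushed right and went out of sight into the front of the box. The lid was caught at about 0.53 rad and carried down on the finger until shut, the vial, tape and weight show no movement, the jar's patch changed slightly (probably the lid corner), and the arm is clear.

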